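# Put three mixed-up circuit boards back in their own trays

## Robot

A 6-joint arm with a two-finger parallel gripper is mounted at the origin on the work surface. World frame = base frame: x ahead of the robot, y to its left, z up, the work surface at z = 0. Lengths are in m, angles in rad, forces in N, time in s.
With the tool pointing down it reaches from about 0.275 to 0.725 m from the base axis. Payload 15.9 kg.
Tool frame: the origin (TCP) lies midway between the tips of the shut fingers; the grasp point (between the pads) lies 19 mm behind it (manip.tcp_to_grasp is the distance from the TCP to the grasp point, in m); z points along the fingers, y is the direction in which the jaws open and shut (so a half turn about z gives the same grasp; the last joint's range is limited). The gripper opens to 85 mm and grips with 20 to 120 N. Pads are 22 mm wide; open, the fingers measure 114 mm over their backs; the gripper's body (76 mm by 85 mm) begins 54 mm behind the grasp point. The pads swing forward as they close: fully open they stand 13 mm farther back than shut.
Start: joints at [0, 0.213, -0.034, 1.323, 0, 1.571], TCP at [0.5, -0, 0.231] pointing down, gripper open.
Joint ranges: [-2.98, 2.98], [-0.74, 1.72], [-1.14, 1.35], [-2.1, 2.04], [-1.57, 1.44], [-3.14, 3.14]. Speed limits (rad/s): [1.89, 1.89, 2.39, 2.57, 3.14, 3.14].

## Interface

Orientations are given as a 3x3 rotation matrix whose columns are the frame's x, y, z axes.
In Python, from bench import sensors, camera, calibration, order, nets, manip gives the robot as it stands. The module is installed in compiled form; this text tells all that it offers.
- The arm moves only by the tool move_arm, never from a script. Its argument "deltas" is a list of rows, each an object of numbers: "wx", "wy", "wz": the turn, a rotation vector about the tool's x, y, z in rad; "tx", "ty", "tz": the shift along the tool's x, y, z in mm; "claw": the opening, from -1 (shut) to 1 (fully open), so that 0 is half open. A call has 1 to 20 rows; each row is the pose to reach, as a shift and turn from the pose commanded when the call began, along the tool's axes at that moment; what a row does not reach only later rows make up. A row lasts 1/8 s, in which the tool goes at most 62.5 mm and 10.7 degrees, less where a joint would pass 70% of its speed; a pose out of reach is approached as far as the arm can. A call with a gripper value outside its range is refused whole. The fingers move at their own pace and stop on an object; "squeeze" is the grip in N (left out, the last holds). Time passes only in rows, so rows that repeat a pose let the fingers close. It gives the time, the measured TCP pose, the force and the opening at its end, in the units of the state.
- sensors.sense(): the state, without advancing time (a new reading comes with each control period).
- camera(name): name is "scene" or "side" or "wrist"; returns the picture (384x512x3 uint8, red, green, blue); there is no depth.
- calibration(name): a dict with "fx", "fy", "cx", "cy" (pixels), "eye" and "orientation" of the camera in the world; the wrist camera has in their place "hand_eye" (4x4, takes a point from camera to tool coordinates, whose origin is the TCP and whose axes are the flange's). Camera axes: x right, y up, looking along -z (the intrinsics and any distortion apply to the point x, -y, -z); pixel columns grow to the right and rows downward; lengths in m; the calibration is good to about 2 mm. A picture is of the moment at which its call begins: read the wrist's pose just before it. calibration takes no time and is no camera call.
- order.hand_in(): hands the job in, once; it reports no verdict.
Trained networks look in the newest picture that a camera, given by its name, has taken for a name from the list of things; names that differ only in an ending like _2 or _b are one class to them, and where a whole thing is asked for, a point or a joint stands for the part that bears it (a point fixed in the world has none). Each returns a list of dicts, best first, with "p" (0 to 1); they miss things now and then, are a little off and sometimes report something else, mostly with a low value. They report only what shows in the picture. A call takes as long as a camera call. They do not tell look-alikes from the thing itself.
- nets.trace(camera, target): "mask" (384x512 bool, what is visible of it) and "position" ([column, row] in pixels, amid what is visible of it).
- nets.spot_point(camera, target): "position" ([column, row] in pixels: a listed point, or the origin of a listed thing).
The state is a dict: "time_s": time; "joint_positions": joint angles; "qvel": joint speeds; "effort": joint torques, N m; "position": TCP position; "tcp_rot": TCP orientation; "contact_force": force on the tool from outside, world axes, zero at the start; "ft_torque": the same for the moment, N m; "gripper_width": finger opening in m.
Only numpy, scipy, OpenCV 4.12 (cv2) and the standard library are available. Lean on these libraries where they do the work, as an engineer would, in place of code of your own. Each camera call takes 0.05 s, during which the arm holds its last target. There are 200 camera calls.

## Task

The boards in the bays nearest the robot have been mixed up: each lies in the tray of another kind. Move every board into the near bay of the tray whose far bay holds a board of the same kind, flat on the bay's floor; the empty mat is free for setting a board aside on the way. Set the boards down upright, never drop them, and leave the reel, the tip cleaner and the bottle where they stand.

Things in the scene. Friction and masses are not known exactly. Their poses are not given: they have to be found in the camera images.
- psu_board: Loose power-supply board 84x56 mm, ~160 g. Green, 1.6 thick, on four 6 mm corner feet (top 7.6 above feet). Origin: board centre at feet level; x along the longer side, z up; end for end is the same. Grip across y its central transformer: yellowish winding 28 in x, 30 wide, 24 tall above the board, dark core 36x14x28 tall. Other tall parts lie beyond 20 mm along x.
- relay_board: Loose relay board 90x50 mm, ~110 g. Green, 1.6 thick, on four 6 mm corner feet (top 7.6 above feet). Origin: board centre at feet level; x along the longer side, z up; end for end is the same. Grip across y its central row of four dark relays: 64 in x, 19 wide, 15.5 tall above the board. Green terminals at both ends.
- amp_board: Loose amplifier board 76x64 mm, ~140 g. Green, 1.6 thick, on four 6 mm corner feet (top 7.6 above feet). Origin: board centre at feet level; x along the longer side, z up; end for end is the same. Grip across y its central finned aluminium heatsink: 46 in x, 24 wide, 30 tall above the board. Capacitors and terminals at the ends.
- psu_tray: Fixed black two-bay tray, 228x88x11, for boards with a transformer: one, fixed, shows in its far (+x) bay. The near bay is to be filled and starts with a wrong board. Bays 108x80 inside, 112 apart along x; floor 3 thick, walls 4 thick, tops 11 above the bench. Origin: under the near bay's centre, at bench level; x to the far bay. mm.
- relay_tray: Fixed black two-bay tray, 228x88x11, for boards with a row of four relays: one, fixed, shows in its far (+x) bay. The near bay is to be filled and starts with a wrong board. Bays 108x80 inside, 112 apart along x; floor 3 thick, walls 4 thick, tops 11 above the bench. Origin: under the near bay's centre, at bench level; x to the far bay. mm.
- amp_tray: Fixed black two-bay tray, 228x88x11, for boards with a finned heatsink: one, fixed, shows in its far (+x) bay. The near bay is to be filled and starts with a wrong board. Bays 108x80 inside, 112 apart along x; floor 3 thick, walls 4 thick, tops 11 above the bench. Origin: under the near bay's centre, at bench level; x to the far bay. mm.
- mat: Empty grey-blue antistatic mat, 150 x 120 mm, 2 mm thick, fixed: the free spot, where a board may be set down for a while. Origin: centre of its underside; x along its longer side.
- solder_reel: Bystander: upright reel of solder with black flanges, diameter 60 mm, 48 mm tall, loose. Origin: centre of its underside.
- tip_cleaner: Bystander: round dark pot of brass wool for cleaning iron tips, diameter 86 mm, 45 mm tall, loose. Origin: centre of its underside.
- flux_bottle: Bystander: small white flux bottle with black collar and pointed nozzle, diameter 40 mm, 96 mm tall, loose. Origin: centre of its underside.
Things that resemble listed ones, but are neither listed nor needed, are in the scene too. What is shaped like the relay_board but pink or purple is not meant.

How it is judged:
By the outcome, as a careful person would: the job done as asked, in the order asked, and still so for the second after the job is handed in, with the robot touching nothing.
It also fails if it takes over 106 s, if anything falls off the work surface, if the arm or the gripper's body presses on something with over 40 N, if the wrist force passes 120 N, or if a joint passes its speed limit or range.

## Working session

There is one attempt and no reset: what is moved stays moved. The work goes in short steps, Python scripts to look and compute and a tool call to move; the robot and the scene stay as the last step left them, time stands still between calls to the robot, and variables do not carry over. Pictures are saved under pics/ and viewed, about 12 in all and at most 16, crops included, and the job is handed in when it is done.

Besides the shell and the picture viewer there is one more tool, called after "Emit:" as name(argument=value, ...), one argument or row to a line, values as JSON. move_arm: Moves the arm, as the interface text tells. Its arguments: {"type":"object","properties":{"deltas":{"type":"array","items":{"type":"object","properties":{"wx":{"type":"number"},"wy":{"type":"number"},"wz":{"type":"number"},"tx":{"type":"number"},"ty":{"type":"number"},"tz":{"type":"number"},"claw":{"type":"number"}}}},"squeeze":{"type":"number"}},"required":["deltas"]}

```bash
mkdir -p pics
cat > h.py <<'E'
import numpy as np, cv2
from bench import sensors, camera, calibration, order, nets, manip
def save(im,name,crop=None,s=1):
    if crop: im=im[crop[1]:crop[3],crop[0]:crop[2]]
    im=cv2.resize(im,None,fx=s,fy=s,interpolation=cv2.INTER_CUBIC)
    cv2.imwrite('pics/'+name,im[...,::-1])
def cam(name):
    c=calibration(name)
    if 'eye' in c: return c,np.array(c['eye']),np.array(c['orientation'])
    s=sensors.sense(); H=np.array(c['hand_eye']); R=np.array(s['tcp_rot'])
    return c,np.array(s['position'])+R@H[:3,3],R@H[:3,:3]
def ray(name,px,z,C=None):
    """pixel(s) -> world point on plane z"""
    c,e,R=C or cam(name); px=np.atleast_2d(px).astype(float)
    K=np.array([[c['fx'],0,c['cx']],[0,c['fy'],c['cy']],[0,0,1.]])
    d=c.get('distortion',c.get('dist'))
    u=cv2.undistortPoints(px[:,None],K,None if d is None else np.array(d,float))[:,0]
    v=np.c_[u[:,0],-u[:,1],-np.ones(len(u))]@R.T
    return e+v*((z-e[2])/v[:,2])[:,None]
def proj(name,P,C=None):
    c,e,R=C or cam(name); q=(np.atleast_2d(P)-e)@R
    return np.c_[c['cx']+c['fx']*q[:,0]/-q[:,2], c['cy']+c['fy']*-q[:,1]/-q[:,2]]
E
python3 - <<'E'
from h import *
a=camera('scene')
save(a,'s0.png',s=1.5)
for n in ('scene','wrist','side'): print(n,calibration(n))
for t in ['psu_board','relay_board','amp_board','psu_tray','relay_tray','amp_tray','mat','solder_reel','tip_cleaner','flux_bottle']:
    for d in nets.spot_point('scene',t)[:4]: print(t,round(d['p'],2),np.round(d['position']),ray('scene',d['position'],0.003).round(3))
print(sensors.sense()['tcp_rot'], manip.tcp_to_grasp)
E
```

```text
scene {'fx': 350.8853128248499, 'fy': 350.8853128248499, 'cx': 252.36653949709964, 'cy': 187.9697555595989, 'eye': array([0.98976841, 0.46416692, 0.82145118]), 'orientation': array([[-7.38083502e-01, -5.19918186e-01,  4.30020726e-01],
       [ 6.74709368e-01, -5.68860026e-01,  4.70282404e-01],
       [ 1.13227206e-04,  6.37246696e-01,  7.70659870e-01]])}
wrist {'fx': 333.89231131990255, 'fy': 333.89231131990255, 'cx': 256.0567384578142, 'cy': 190.33061038850187, 'hand_eye': array([[-9.21458164e-04,  9.56091680e-01,  2.93066288e-01,
         7.47314343e-02],
       [ 9.99999370e-01,  6.92948737e-04,  8.83537515e-04,
         5.80932266e-04],
       [ 6.41662953e-04,  2.93066918e-01, -9.56091716e-01,
        -1.42668031e-01],
       [ 0.00000000e+00,  0.00000000e+00,  0.00000000e+00,
         1.00000000e+00]])}
side {'fx': 488.2358670018271, 'fy': 488.2358670018271, 'cx': 251.2516167958507, 'cy': 187.53084256075027, 'eye': array([0.04257704, 1.14281666, 0.78259827]), 'orientation': array([[-0.90404149,  0.23500635, -0.35704482],
       [-0.42669523, -0.44672098,  0.78636604],
       [ 
[... 162 characters left out ...]
358. 214.] [[0.377 0.24  0.003]]
relay_board 0.57 [349. 308.] [[0.614 0.389 0.003]]
amp_board 0.91 [236. 176.] [[ 0.538 -0.103  0.003]]
psu_tray 0.65 [239. 176.] [[ 0.532 -0.097  0.003]]
relay_tray 0.61 [203. 149.] [[ 0.541 -0.269  0.003]]
amp_tray 0.87 [328. 251.] [[0.531 0.258 0.003]]
mat 0.9 [292. 202.] [[0.483 0.084 0.003]]
solder_reel 0.77 [411. 270.] [[0.419 0.436 0.003]]
solder_reel 0.32 [206. 147.] [[ 0.528 -0.272  0.003]]
tip_cleaner 0.71 [181. 128.] [[ 0.535 -0.406  0.003]]
flux_bottle 0.72 [212. 258.] [[0.77  0.07  0.003]]
[[ 1.49185979e-05  1.00000000e+00  2.78128086e-05]
 [ 1.00000000e+00 -1.49184500e-05 -5.31765854e-06]
 [-5.31724361e-06  2.78128879e-05 -1.00000000e+00]] 0.0187
```

View pics/s0.png

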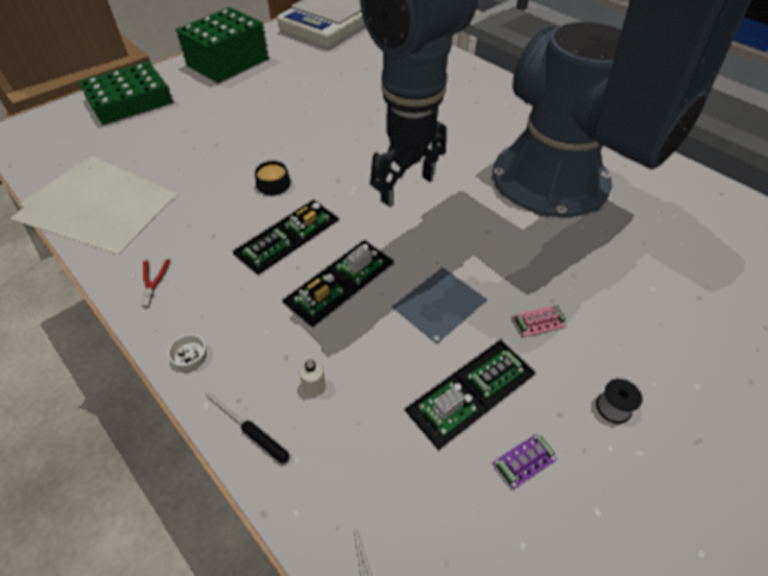

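Trays at display px: the amp tray (470,393) holds the relay board at (497,372). The psu tray (338,283) holds the amp board at (360,262). The relay tray (287,236) holds the psu board at (312,217). The near bays are on the robot's side.

Possible mix-ups for the relay board:
- pink board (540,320): the wrong colour
- purple board (525,460): the wrong colour
- fixed relay board (268,246): in the far bay

My choice is the green one at (497,372). I'll check it from above with the wrist camera.

Emit:
move_arm(
  deltas=[
    {"tx": 60, "ty": 8, "wz": -0.18},
    {"tx": 120, "ty": 16, "wz": -0.36},
    {"tx": 180, "ty": 24, "wz": -0.54},
    {"tx": 240, "ty": 30, "wz": -0.72},
    {"tx": 250, "ty": 30, "wz": -0.9},
    {"tx": 250, "ty": 30, "wz": -1.08},
    {"tx": 250, "ty": 30, "wz": -1.26},
    {"tx": 250, "ty": 30, "wz": -1.44},
    {"tx": 250, "ty": 30, "wz": -1.571},
    {"tx": 250, "ty": 30, "wz": -1.571},
    {"tx": 250, "ty": 30, "wz": -1.571},
  ],
)

```text
schema error: expected keys wx, wy, wz, tx, ty, tz, claw
```

```bash
cat >> h.py <<'E'
def planar(target,z,im=None):
    """mask -> centre & yaw on plane z, via min-area rect of mask contour, wrist camera"""
    C=cam('wrist'); out=[]
    for d in nets.trace('wrist',target)[:3]:
        m=d['mask'].astype(np.uint8)
        m=cv2.morphologyEx(m,cv2.MORPH_OPEN,np.ones((3,3),np.uint8))
        c=max(cv2.findContours(m,0,2)[0],key=cv2.contourArea)[:,0]
        P=ray('wrist',c,z,C)[:,:2]
        (cx,cy),(w,h),a=cv2.minAreaRect((P*1000).astype(np.float32))
        if w<h: w,h,a=h,w,a+90
        a=(a+90)%180-90
        out.append(dict(p=round(d['p'],2),px=np.round(d['position']),c=(round(cx,1),round(cy,1)),size=(round(w,1),round(h,1)),yaw=round(a,2)))
    return out
E
python3 - <<'E'
from h import *
s=sensors.sense(); print(s['joint_positions'],s['position'],s['time_s'],s['gripper_width']);print(np.round(s['tcp_rot'],4))
a=camera('wrist'); save(a,'w0.png',s=1.5)
for t,z in (('relay_board',.0106),('amp_board',.0106),('amp_tray',.011)):
    for o in planar(t,z): print(t,o)
    for d in nets.spot_point('wrist',t)[:3]: print('  pt',round(d['p'],2),np.round(d['position']),ray('wrist',d['position'],.003).round(4))
E
```

```text
[ 1.86724722e-05  2.12909433e-01 -3.43785899e-02  1.32348049e+00
 -5.31817787e-06  1.57082992e+00] [5.00004618e-01 7.65790539e-06 2.31309628e-01] 0.55 0.08498388541400322
[[ 0.  1.  0.]
 [ 1. -0. -0.]
 [-0.  0. -1.]]
amp_board {'p': 0.85, 'px': array([283., 237.]), 'c': (533.3, -93.9), 'size': (76.8, 65.8), 'yaw': 5.79}
  pt 0.82 [284. 238.] [[ 0.5345 -0.1     0.003 ]]
```

View pics/w0.png

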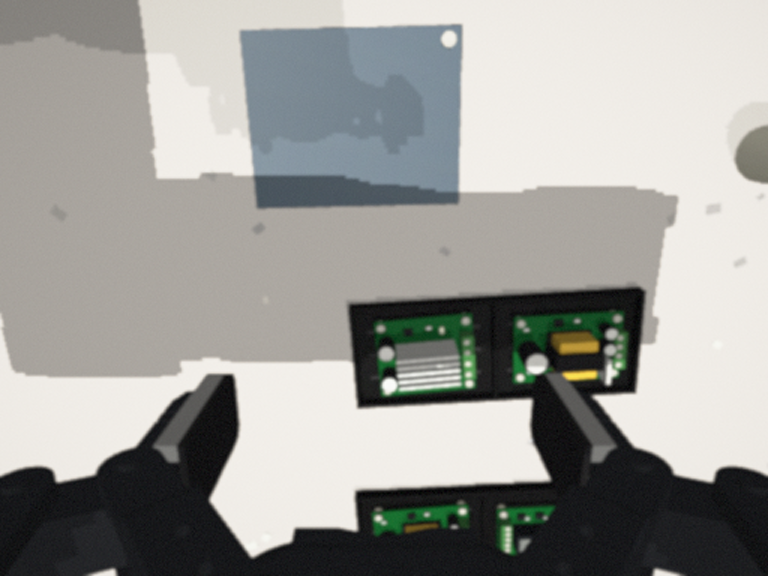

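From the start pose, the psu tray shows the amp board at (430,350) and its fixed psu board at (575,345). The mat is at (355,115). The move was refused because each row needs every key, so I'll resend it complete.

Emit:
move_arm(
  deltas=[
    {"wx": 0, "wy": 0, "wz": -0.18, "tx": 60, "ty": 8, "tz": 0, "claw": 1},
    {"wx": 0, "wy": 0, "wz": -0.36, "tx": 120, "ty": 16, "tz": 0, "claw": 1},
    {"wx": 0, "wy": 0, "wz": -0.54, "tx": 180, "ty": 24, "tz": 0, "claw": 1},
    {"wx": 0, "wy": 0, "wz": -0.72, "tx": 240, "ty": 30, "tz": 0, "claw": 1},
    {"wx": 0, "wy": 0, "wz": -0.9, "tx": 250, "ty": 30, "tz": 0, "claw": 1},
    {"wx": 0, "wy": 0, "wz": -1.08, "tx": 250, "ty": 30, "tz": 0, "claw": 1},
    {"wx": 0, "wy": 0, "wz": -1.26, "tx": 250, "ty": 30, "tz": 0, "claw": 1},
    {"wx": 0, "wy": 0, "wz": -1.44, "tx": 250, "ty": 30, "tz": 0, "claw": 1},
    {"wx": 0, "wy": 0, "wz": -1.571, "tx": 250, "ty": 30, "tz": 0, "claw": 1},
    {"wx": 0, "wy": 0, "wz": -1.571, "tx": 250, "ty": 30, "tz": 0, "claw": 1},
    {"wx": 0, "wy": 0, "wz": -1.571, "tx": 250, "ty": 30, "tz": 0, "claw": 1},
  ],
)

```text
time_s: 2.28
position: [0.53, 0.25, 0.2313]
tcp_rot: [[-1.0, 0.003, -0.0], [0.003, 1.0, -0.0], [0.0, -0.0, -1.0]]
contact_force: [0.8, -0.3, -0.0]
gripper_width: 0.0854
```

Run:
```python
from h import *
s=sensors.sense(); print(s['joint_positions'],s['position'],s['time_s'],s['gripper_width']);print(np.round(s['tcp_rot'],4))
a=camera('wrist'); save(a,'w1.png',s=1.5)
for t,z in (('relay_board',.0106),('amp_board',.0106),('amp_tray',.011)):
    for o in planar(t,z): print(t,o)
    for d in nets.spot_point('wrist',t)[:3]: print('  pt',round(d['p'],2),np.round(d['position']),ray('wrist',d['position'],.003).round(4))
```

```text
[ 4.40723933e-01  3.96008059e-01  2.15583513e-01  1.39039441e+00
 -4.66328187e-06  4.43625381e-01] [0.52999932 0.24998062 0.23128698] 2.275 0.0853615918137991
[[-1.      0.0029 -0.    ]
 [ 0.0029  1.     -0.    ]
 [ 0.     -0.     -1.    ]]
relay_board {'p': 0.92, 'px': array([375., 220.]), 'c': (609.9, 387.2), 'size': (93.1, 51.6), 'yaw': -11.22}
relay_board {'p': 0.84, 'px': array([241.,  20.]), 'c': (389.3, 233.8), 'size': (57.9, 51.0), 'yaw': -26.06}
relay_board {'p': 0.62, 'px': array([266., 155.]), 'c': (526.6, 259.5), 'size': (92.6, 51.2), 'yaw': -6.37}
  pt 0.87 [246.   2.] [[0.3736 0.2401 0.003 ]]
  pt 0.71 [264. 154.] [[0.5267 0.2589 0.003 ]]
  pt 0.67 [369. 223.] [[0.6105 0.3844 0.003 ]]
amp_tray {'p': 0.66, 'px': array([255., 214.]), 'c': (579.4, 251.9), 'size': (229.3, 89.3), 'yaw': -4.85}
```

View pics/w1.png

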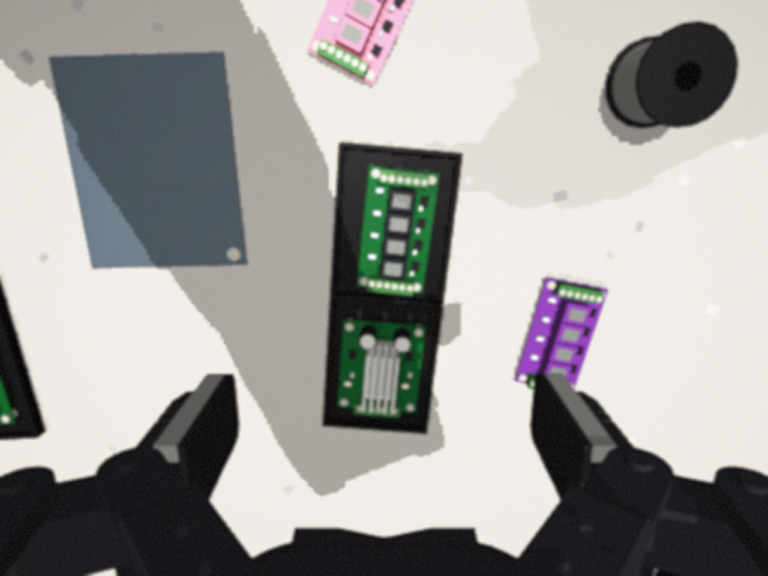

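The wrist view shows the green relay board in the amp tray's near bay (400,228), with the fixed heatsink board below it at (385,380). The pink board (360,40) and purple board (560,335) are clearly separate. The measured sizes, 92.6x51 for the board and 229x89 for the tray, match the description, so I'll go ahead.

Emit:
move_arm(
  deltas=[
    {"wx": 0, "wy": 0, "wz": 0.06, "tx": 2, "ty": 5, "tz": 50, "claw": 0.1},
    {"wx": 0, "wy": 0, "wz": 0.105, "tx": 3.4, "ty": 9, "tz": 100, "claw": 0.1},
    {"wx": 0, "wy": 0, "wz": 0.105, "tx": 3.4, "ty": 9, "tz": 140, "claw": 0.1},
    {"wx": 0, "wy": 0, "wz": 0.105, "tx": 3.4, "ty": 9, "tz": 170, "claw": 0.1},
    {"wx": 0, "wy": 0, "wz": 0.105, "tx": 3.4, "ty": 9, "tz": 190, "claw": 0.1},
    {"wx": 0, "wy": 0, "wz": 0.105, "tx": 3.4, "ty": 9, "tz": 205, "claw": 0.1},
    {"wx": 0, "wy": 0, "wz": 0.105, "tx": 3.4, "ty": 9, "tz": 215, "claw": 0.1},
    {"wx": 0, "wy": 0, "wz": 0.105, "tx": 3.4, "ty": 9, "tz": 215, "claw": 0.1},
  ],
)

```text
time_s: 3.62
position: [0.5264, 0.2589, 0.016]
tcp_rot: [[-0.995, 0.105, -0.001], [0.105, 0.995, -0.0], [0.0, -0.0, -1.0]]
contact_force: [-0.2, -0.4, 0.4]
gripper_width: 0.0474
```

Run:
```python
from h import *
save(camera('wrist'),'w2.png',s=1.2)
```

```text
(no output)
```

View pics/w2.png

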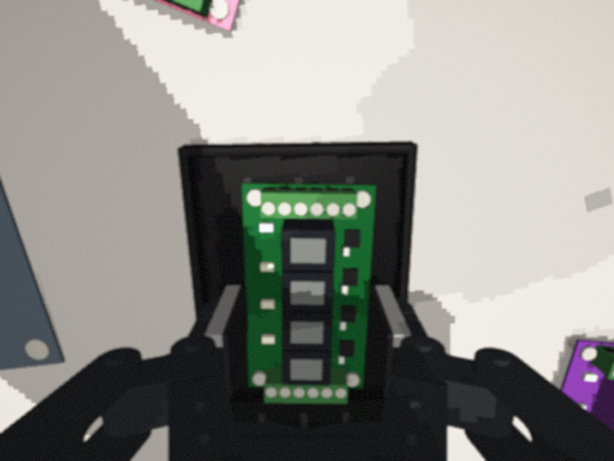

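The fingers straddle the relay row evenly (row centre at column 307, finger mid at 308) and there's no contact force. Closing and lifting.

Emit:
move_arm(
  squeeze=45,
  deltas=[
    {"wx": 0, "wy": 0, "wz": 0, "tx": 0, "ty": 0, "tz": 0, "claw": -0.3},
    {"wx": 0, "wy": 0, "wz": 0, "tx": 0, "ty": 0, "tz": 0, "claw": -0.7},
    {"wx": 0, "wy": 0, "wz": 0, "tx": 0, "ty": 0, "tz": 0, "claw": -1},
    {"wx": 0, "wy": 0, "wz": 0, "tx": 0, "ty": 0, "tz": 0, "claw": -1},
    {"wx": 0, "wy": 0, "wz": 0, "tx": 0, "ty": 0, "tz": 0, "claw": -1},
    {"wx": 0, "wy": 0, "wz": 0, "tx": 0, "ty": 0, "tz": -5, "claw": -1},
    {"wx": 0, "wy": 0, "wz": 0, "tx": 0, "ty": 0, "tz": -20, "claw": -1},
    {"wx": 0, "wy": 0, "wz": 0, "tx": 0, "ty": 0, "tz": -40, "claw": -1},
    {"wx": 0, "wy": 0, "wz": 0, "tx": 0, "ty": 0, "tz": -60, "claw": -1},
    {"wx": 0, "wy": 0, "wz": 0, "tx": 0, "ty": 0, "tz": -60, "claw": -1},
  ],
)

```text
time_s: 4.92
position: [0.5277, 0.2595, 0.0784]
tcp_rot: [[-0.995, 0.105, 0.003], [0.105, 0.995, 0.001], [-0.003, 0.002, -1.0]]
contact_force: [0.1, -0.4, -1.3]
gripper_width: 0.0176
```

Run:
```python
from h import *
save(camera('side'),'sd1.png')
s=sensors.sense();R=np.array(s['tcp_rot']);print(R.T@(np.array([0.483,0.084,0])-[*s['position'][:2],0])*1000)
camera('scene')
for d in nets.spot_point('scene','mat')+nets.spot_point('side','mat'): print(d['p'],d['position'],ray('scene',d['position'],0.),ray('side',d['position'],0))
```

```text
[  25.52676487 -178.8880939    -0.19334199]
0.74 [292.5, 200.0] [[0.47500777 0.07690905 0.        ]] [[ 0.452761  -0.0683361  0.       ]]
0.61 [336.7, 240.4] [[0.48720503 0.25248949 0.        ]] [[0.2713169  0.07064076 0.        ]]
0.31 [235.7, 178.9] [[ 0.54494609 -0.09897538  0.        ]] [[ 0.66586602 -0.10484967  0.        ]]
0.58 [265.3, 222.7] [[0.589979   0.08078958 0.        ]] [[0.47720131 0.08226226 0.        ]]
```

View pics/sd1.png

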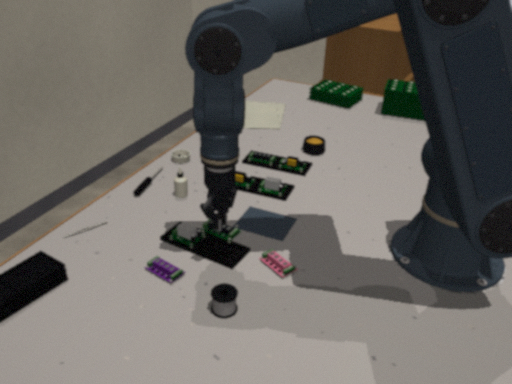

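The side view shows the relay board held clear of the tray at (222,228). The mat is free at (265,222), and both cameras put it near (0.48, 0.083). Moving there.

Emit:
move_arm(
  deltas=[
    {"wx": 0, "wy": 0, "wz": 0, "tx": 5, "ty": -30, "tz": 0, "claw": -1},
    {"wx": 0, "wy": 0, "wz": 0, "tx": 12, "ty": -75, "tz": 0, "claw": -1},
    {"wx": 0, "wy": 0, "wz": 0, "tx": 20, "ty": -120, "tz": 0, "claw": -1},
    {"wx": 0, "wy": 0, "wz": 0, "tx": 26, "ty": -160, "tz": 0, "claw": -1},
    {"wx": 0, "wy": 0, "wz": 0, "tx": 29, "ty": -180, "tz": 10, "claw": -1},
    {"wx": 0, "wy": 0, "wz": 0, "tx": 29, "ty": -180, "tz": 30, "claw": -1},
    {"wx": 0, "wy": 0, "wz": 0, "tx": 29, "ty": -180, "tz": 45, "claw": -1},
    {"wx": 0, "wy": 0, "wz": 0, "tx": 29, "ty": -180, "tz": 53, "claw": -1},
    {"wx": 0, "wy": 0, "wz": 0, "tx": 29, "ty": -180, "tz": 58, "claw": -1},
    {"wx": 0, "wy": 0, "wz": 0, "tx": 29, "ty": -180, "tz": 58, "claw": -1},
    {"wx": 0, "wy": 0, "wz": 0, "tx": 29, "ty": -180, "tz": 58, "claw": -1},
  ],
)

```text
time_s: 6.5
position: [0.4792, 0.0832, 0.0187]
tcp_rot: [[-0.995, 0.104, 0.001], [0.104, 0.995, 0.0], [-0.001, 0.0, -1.0]]
contact_force: [-0.0, 0.4, -1.2]
gripper_width: 0.0175
```

Run:
```python
from h import *
a=camera('wrist');save(a,'w3.png',s=1)
for t in ['mat','relay_board']: print(planar(t,.002 if t=='mat' else .0106))
```

```text
[{'p': 0.77, 'px': array([249., 151.]), 'c': (461.3, 82.2), 'size': (120.0, 115.1), 'yaw': -88.86}]
[{'p': 0.94, 'px': array([257., 214.]), 'c': (482.5, 83.0), 'size': (99.4, 50.5), 'yaw': -6.32}, {'p': 0.69, 'px': array([509.,  51.]), 'c': (401.3, 196.7), 'size': (6.5, 3.7), 'yaw': 6.55}]
```

View pics/w3.png

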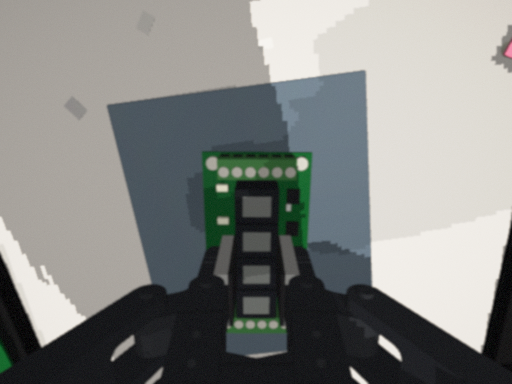

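The board hangs level over the mat, with mat edges visible all round (columns 110–370). Lowering the last few mm.

Emit:
move_arm(
  deltas=[
    {"wx": 0, "wy": 0, "wz": 0, "tx": 0, "ty": 0, "tz": 1.5, "claw": -1},
    {"wx": 0, "wy": 0, "wz": 0, "tx": 0, "ty": 0, "tz": 3, "claw": -1},
    {"wx": 0, "wy": 0, "wz": 0, "tx": 0, "ty": 0, "tz": 3.5, "claw": -1},
    {"wx": 0, "wy": 0, "wz": 0, "tx": 0, "ty": 0, "tz": 3.5, "claw": -1},
  ],
)

```text
time_s: 7.15
position: [0.4791, 0.083, 0.0159]
tcp_rot: [[-0.995, 0.105, 0.001], [0.105, 0.995, 0.0], [-0.001, 0.0, -1.0]]
contact_force: [-9.6, -0.9, 27.2]
gripper_width: 0.0174
```

Contact made at 27 N. I'll release, rise and go to a look pose between the two right-hand trays.

Emit:
move_arm(
  deltas=[
    {"wx": 0, "wy": 0, "wz": 0, "tx": 0, "ty": 0, "tz": 2, "claw": -0.6},
    {"wx": 0, "wy": 0, "wz": 0, "tx": 0, "ty": 0, "tz": 1.5, "claw": -0.1},
    {"wx": 0, "wy": 0, "wz": 0, "tx": 0, "ty": 0, "tz": 1, "claw": 0.1},
    {"wx": 0, "wy": 0, "wz": 0, "tx": 0, "ty": 0, "tz": 0, "claw": 0.1},
    {"wx": 0, "wy": 0, "wz": 0, "tx": 0, "ty": 0, "tz": -30, "claw": 0.1},
    {"wx": 0, "wy": 0, "wz": 0, "tx": 0, "ty": 0, "tz": -80, "claw": 0.5},
    {"wx": 0, "wy": 0, "wz": -0.1, "tx": -20, "ty": -60, "tz": -130, "claw": 1},
    {"wx": 0, "wy": 0, "wz": -0.157, "tx": -40, "ty": -120, "tz": -180, "claw": 1},
    {"wx": 0, "wy": 0, "wz": -0.157, "tx": -60, "ty": -180, "tz": -205, "claw": 1},
    {"wx": 0, "wy": 0, "wz": -0.157, "tx": -77, "ty": -246, "tz": -205, "claw": 1},
    {"wx": 0, "wy": 0, "wz": -0.157, "tx": -77, "ty": -246, "tz": -205, "claw": 1},
    {"wx": 0, "wy": 0, "wz": -0.157, "tx": -77, "ty": -246, "tz": -205, "claw": 1},
  ],
)

```text
time_s: 8.65
position: [0.53, -0.1724, 0.2197]
tcp_rot: [[-0.999, -0.049, 0.0], [-0.049, 0.999, -0.0], [-0.0, -0.0, -1.0]]
contact_force: [0.1, 1.1, -0.7]
gripper_width: 0.0852
```

Run:
```python
from h import *
s=sensors.sense();print(s['position'],s['joint_positions'])
a=camera('wrist');save(a,'w4.png',s=1.5)
for t,z in (('relay_board',.0106),('amp_board',.0106),('psu_board',.0106),('psu_tray',.011),('relay_tray',.011)):
    for o in planar(t,z): print(t,o)
    for d in nets.spot_point('wrist',t)[:3]: print('  pt',round(d['p'],2),np.round(d['position']),ray('wrist',d['position'],.003).round(4))
```

```text
[ 0.5299766  -0.17239992  0.21973218] [-3.14328250e-01  3.34563090e-01  9.83341422e-02  1.33433583e+00
 -3.04538375e-04 -3.63071331e-01]
relay_board {'p': 0.62, 'px': array([496., 130.]), 'c': (481.3, 68.0), 'size': (99.6, 46.9), 'yaw': 15.37}
  pt 0.6 [500. 121.] [[0.4751 0.0861 0.003 ]]
amp_board {'p': 0.83, 'px': array([329., 168.]), 'c': (533.4, -90.6), 'size': (79.0, 64.1), 'yaw': 5.72}
  pt 0.89 [325. 168.] [[ 0.5353 -0.0919  0.003 ]]
psu_board {'p': 0.95, 'px': array([163., 158.]), 'c': (535.2, -264.2), 'size': (86.8, 57.8), 'yaw': 5.11}
  pt 0.64 [168. 161.] [[ 0.5365 -0.2651  0.003 ]]
psu_tray {'p': 0.86, 'px': array([324., 224.]), 'c': (587.6, -87.2), 'size': (230.6, 89.8), 'yaw': 3.48}
relay_tray {'p': 0.95, 'px': array([172., 218.]), 'c': (589.5, -262.5), 'size': (229.2, 90.9), 'yaw': 3.49}
relay_tray {'p': 0.54, 'px': array([323., 223.]), 'c': (587.0, -87.8), 'size': (229.0, 90.8), 'yaw': 3.84}
```

View pics/w4.png

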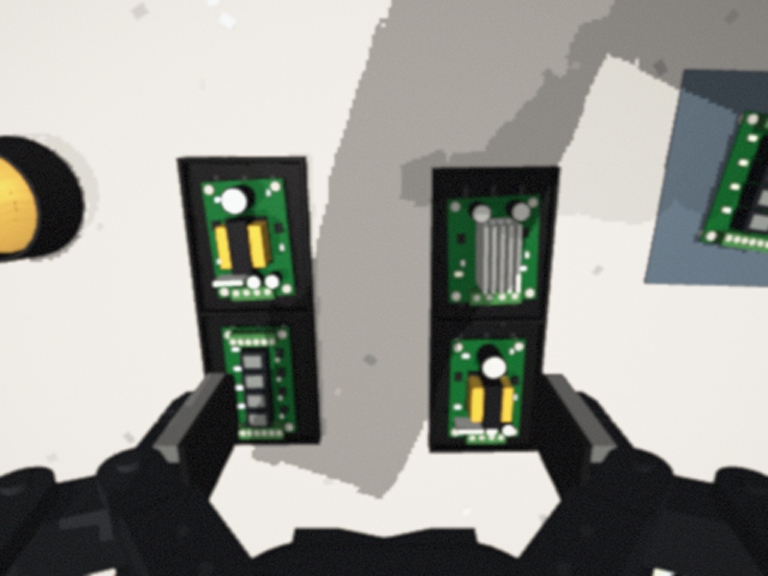

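The view shows three boards:
- the psu board in the relay tray's near bay at (243,240)
- the amp board in the psu tray's near bay at (495,250)
- the relay board on the mat at (740,180)

Sizes match. Next is the amp board.

Emit:
move_arm(
  deltas=[
    {"wx": 0, "wy": 0, "wz": -0.046, "tx": -4, "ty": 45, "tz": 20, "claw": 0.25},
    {"wx": 0, "wy": 0, "wz": -0.046, "tx": -7, "ty": 80, "tz": 60, "claw": 0.25},
    {"wx": 0, "wy": 0, "wz": -0.046, "tx": -7, "ty": 80, "tz": 110, "claw": 0.25},
    {"wx": 0, "wy": 0, "wz": -0.046, "tx": -7, "ty": 80, "tz": 145, "claw": 0.25},
    {"wx": 0, "wy": 0, "wz": -0.046, "tx": -7, "ty": 80, "tz": 160, "claw": 0.25},
    {"wx": 0, "wy": 0, "wz": -0.046, "tx": -7, "ty": 80, "tz": 180, "claw": 0.25},
    {"wx": 0, "wy": 0, "wz": -0.046, "tx": -7, "ty": 80, "tz": 195, "claw": 0.25},
    {"wx": 0, "wy": 0, "wz": -0.046, "tx": -7, "ty": 80, "tz": 203, "claw": 0.25},
    {"wx": 0, "wy": 0, "wz": -0.046, "tx": -7, "ty": 80, "tz": 203, "claw": 0.25},
  ],
)

```text
time_s: 10.32
position: [0.5326, -0.0895, 0.0168]
tcp_rot: [[-0.995, -0.098, -0.0], [-0.098, 0.995, 0.0], [0.0, 0.0, -1.0]]
contact_force: [-0.4, -0.8, -0.4]
gripper_width: 0.0533
```

Run:
```python
from h import *
save(camera('wrist'),'w5.png',s=1)
```

```text
(no output)
```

View pics/w5.png

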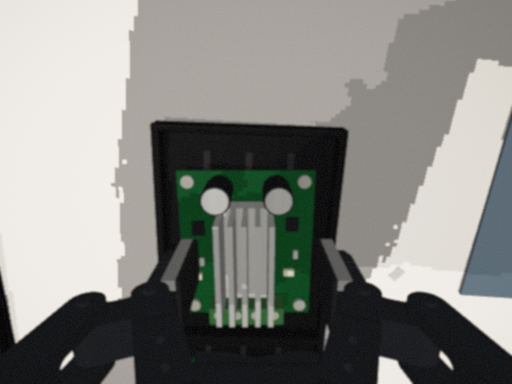

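No contact. The heatsink is centred at column 245 and the fingers at 258, so I'll shift about 4 mm to −y, then close.

Emit:
move_arm(
  squeeze=45,
  deltas=[
    {"wx": 0, "wy": 0, "wz": 0, "tx": 0, "ty": -4, "tz": 0, "claw": 0.2},
    {"wx": 0, "wy": 0, "wz": 0, "tx": 0, "ty": -4, "tz": 0, "claw": -0.1},
    {"wx": 0, "wy": 0, "wz": 0, "tx": 0, "ty": -4, "tz": 0, "claw": -0.6},
    {"wx": 0, "wy": 0, "wz": 0, "tx": 0, "ty": -4, "tz": 0, "claw": -1},
    {"wx": 0, "wy": 0, "wz": 0, "tx": 0, "ty": -4, "tz": 0, "claw": -1},
    {"wx": 0, "wy": 0, "wz": 0, "tx": 0, "ty": -4, "tz": 0, "claw": -1},
    {"wx": 0, "wy": 0, "wz": 0, "tx": 0, "ty": -4, "tz": -5, "claw": -1},
    {"wx": 0, "wy": 0, "wz": 0, "tx": 0, "ty": -4, "tz": -25, "claw": -1},
    {"wx": 0, "wy": 0, "wz": 0, "tx": 0, "ty": -4, "tz": -50, "claw": -1},
    {"wx": 0, "wy": 0, "wz": 0, "tx": 0, "ty": -4, "tz": -80, "claw": -1},
    {"wx": 0, "wy": 0, "wz": 0, "tx": 0, "ty": -4, "tz": -80, "claw": -1},
  ],
)

```text
time_s: 11.75
position: [0.5343, -0.0936, 0.099]
tcp_rot: [[-0.995, -0.098, 0.004], [-0.098, 0.995, -0.001], [-0.004, -0.001, -1.0]]
contact_force: [0.9, -0.6, -1.6]
gripper_width: 0.0233
```

Run:
```python
from h import *
a=camera('wrist');save(a,'w6.png',s=1)
s=sensors.sense();z=s['position'][2]; print(s['position'],np.round(s['tcp_rot'],3).tolist())
print(planar('amp_board',z-.0167+.0106)[:2])
print(planar('psu_tray',.011)[:2])
```

```text
[ 0.53354574 -0.09346518  0.09755374] [[-0.995, -0.098, 0.002], [-0.098, 0.995, -0.0], [-0.002, -0.0, -1.0]]
[]
[{'p': 0.74, 'px': array([461., 133.]), 'c': (476.9, 56.5), 'size': (143.9, 81.5), 'yaw': 1.65}, {'p': 0.6, 'px': array([256., 146.]), 'c': (492.6, -96.3), 'size': (87.3, 41.9), 'yaw': -85.13}]
```

The grip is good (23.3 mm wide). Carrying the amp board to the amp tray's near bay at (0.523, 0.257), yaw −4.9°, and hovering above the floor.

Emit:
move_arm(
  deltas=[
    {"wx": 0, "wy": 0, "wz": 0.02, "tx": -2, "ty": 30, "tz": 0, "claw": -1},
    {"wx": 0, "wy": 0, "wz": 0.05, "tx": -5, "ty": 75, "tz": 0, "claw": -1},
    {"wx": 0, "wy": 0, "wz": 0.08, "tx": -9, "ty": 125, "tz": 0, "claw": -1},
    {"wx": 0, "wy": 0, "wz": 0.11, "tx": -12, "ty": 175, "tz": 0, "claw": -1},
    {"wx": 0, "wy": 0, "wz": 0.14, "tx": -16, "ty": 225, "tz": 0, "claw": -1},
    {"wx": 0, "wy": 0, "wz": 0.16, "tx": -19, "ty": 275, "tz": 0, "claw": -1},
    {"wx": 0, "wy": 0, "wz": 0.18, "tx": -22, "ty": 320, "tz": 0, "claw": -1},
    {"wx": 0, "wy": 0, "wz": 0.183, "tx": -24, "ty": 349, "tz": 0, "claw": -1},
    {"wx": 0, "wy": 0, "wz": 0.183, "tx": -24, "ty": 349, "tz": 20, "claw": -1},
    {"wx": 0, "wy": 0, "wz": 0.183, "tx": -24, "ty": 349, "tz": 40, "claw": -1},
    {"wx": 0, "wy": 0, "wz": 0.183, "tx": -24, "ty": 349, "tz": 55, "claw": -1},
    {"wx": 0, "wy": 0, "wz": 0.183, "tx": -24, "ty": 349, "tz": 55, "claw": -1},
    {"wx": 0, "wy": 0, "wz": 0.183, "tx": -24, "ty": 349, "tz": 55, "claw": -1},
  ],
)

```text
time_s: 13.52
position: [0.5229, 0.2563, 0.0422]
tcp_rot: [[-0.996, 0.085, 0.0], [0.085, 0.996, 0.0], [-0.0, 0.0, -1.0]]
contact_force: [0.6, -0.2, -1.6]
gripper_width: 0.0231
```

Run:
```python
from h import *
a=camera('wrist');save(a,'w7.png',s=1)
```

```text
(no output)
```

View pics/w7.png

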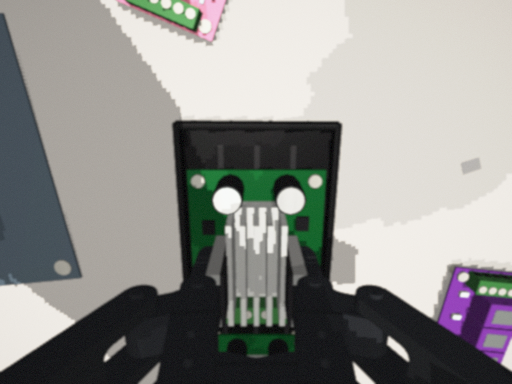

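The amp board (columns 187–328) is centred in the bay (175–340), aligned and level. Lowering.

Emit:
move_arm(
  deltas=[
    {"wx": 0, "wy": 0, "wz": 0, "tx": 0, "ty": 0, "tz": 10, "claw": -1},
    {"wx": 0, "wy": 0, "wz": 0, "tx": 0, "ty": 0, "tz": 18, "claw": -1},
    {"wx": 0, "wy": 0, "wz": 0, "tx": 0, "ty": 0, "tz": 22, "claw": -1},
    {"wx": 0, "wy": 0, "wz": 0, "tx": 0, "ty": 0, "tz": 24, "claw": -1},
    {"wx": 0, "wy": 0, "wz": 0, "tx": 0, "ty": 0, "tz": 25, "claw": -1},
    {"wx": 0, "wy": 0, "wz": 0, "tx": 0, "ty": 0, "tz": 25.5, "claw": -1},
    {"wx": 0, "wy": 0, "wz": 0, "tx": 0, "ty": 0, "tz": 25.5, "claw": -1},
  ],
)

```text
time_s: 14.45
position: [0.5226, 0.2563, 0.0172]
tcp_rot: [[-0.996, 0.085, 0.0], [0.085, 0.996, 0.0], [-0.0, 0.0, -1.0]]
contact_force: [-6.9, -2.0, 12.6]
gripper_width: 0.0233
```

Floor contact at 12.6 N. I'll release, rise and go above the psu board.

Emit:
move_arm(
  deltas=[
    {"wx": 0, "wy": 0, "wz": 0, "tx": 0, "ty": 0, "tz": 0, "claw": -0.3},
    {"wx": 0, "wy": 0, "wz": 0, "tx": 0, "ty": 0, "tz": -1, "claw": 0.0},
    {"wx": 0, "wy": 0, "wz": 0, "tx": 0, "ty": 0, "tz": -2, "claw": 0.2},
    {"wx": 0, "wy": 0, "wz": 0, "tx": 0, "ty": 0, "tz": -2, "claw": 0.2},
    {"wx": 0, "wy": 0, "wz": 0, "tx": 0, "ty": 0, "tz": -30, "claw": 0.2},
    {"wx": 0, "wy": 0, "wz": 0, "tx": 0, "ty": 0, "tz": -80, "claw": 0.3},
    {"wx": 0, "wy": 0, "wz": -0.02, "tx": -6, "ty": -50, "tz": -110, "claw": 0.3},
    {"wx": 0, "wy": 0, "wz": -0.04, "tx": -12, "ty": -110, "tz": -110, "claw": 0.3},
    {"wx": 0, "wy": 0, "wz": -0.06, "tx": -18, "ty": -170, "tz": -110, "claw": 0.3},
    {"wx": 0, "wy": 0, "wz": -0.08, "tx": -24, "ty": -230, "tz": -110, "claw": 0.3},
    {"wx": 0, "wy": 0, "wz": -0.1, "tx": -30, "ty": -290, "tz": -110, "claw": 0.3},
    {"wx": 0, "wy": 0, "wz": -0.12, "tx": -38, "ty": -350, "tz": -110, "claw": 0.3},
    {"wx": 0, "wy": 0, "wz": -0.14, "tx": -45, "ty": -410, "tz": -110, "claw": 0.3},
    {"wx": 0, "wy": 0, "wz": -0.164, "tx": -52, "ty": -470, "tz": -110, "claw": 0.3},
    {"wx": 0, "wy": 0, "wz": -0.164, "tx": -56.5, "ty": -516, "tz": -110, "claw": 0.3},
    {"wx": 0, "wy": 0, "wz": -0.164, "tx": -56.5, "ty": -516, "tz": -80, "claw": 0.3},
    {"wx": 0, "wy": 0, "wz": -0.164, "tx": -56.5, "ty": -516, "tz": -50, "claw": 0.3},
    {"wx": 0, "wy": 0, "wz": -0.164, "tx": -56.5, "ty": -516, "tz": -50, "claw": 0.3},
    {"wx": 0, "wy": 0, "wz": -0.164, "tx": -56.5, "ty": -516, "tz": -50, "claw": 0.3},
  ],
)

```text
time_s: 16.82
position: [0.5357, -0.2628, 0.0675]
tcp_rot: [[-0.997, -0.079, 0.001], [-0.079, 0.997, -0.0], [-0.001, -0.001, -1.0]]
contact_force: [0.0, -0.0, 0.2]
gripper_width: 0.0557
```

Run:
```python
from h import *
a=camera('wrist');save(a,'w8.png',s=1)
for t,z in (('psu_board',.0106),('relay_tray',.011)):
    for o in planar(t,z)[:2]: print(t,o)
    for d in nets.spot_point('wrist',t)[:2]: print('  pt',round(d['p'],2),np.round(d['position']),ray('wrist',d['position'],.003).round(4))
```

```text
psu_board {'p': 0.72, 'px': array([247., 203.]), 'c': (537.2, -268.8), 'size': (89.9, 56.0), 'yaw': 5.67}
  pt 0.96 [247. 203.] [[ 0.5348 -0.2693  0.003 ]]
relay_tray {'p': 0.63, 'px': array([243., 275.]), 'c': (565.4, -268.5), 'size': (180.3, 88.3), 'yaw': 3.34}
```

View pics/w8.png

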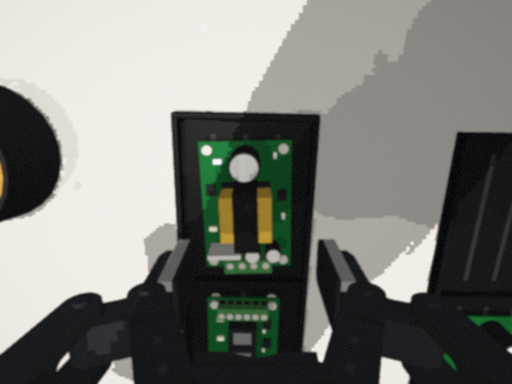

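The psu board (white cap at (245,165), yellow/black transformer at (245,215)) lies about 6 mm to −y of the finger mid. I'll correct, descend, close and lift.

Emit:
move_arm(
  squeeze=50,
  deltas=[
    {"wx": 0, "wy": 0, "wz": -0.015, "tx": 0.5, "ty": -6, "tz": 0, "claw": 0.3},
    {"wx": 0, "wy": 0, "wz": -0.015, "tx": 0.5, "ty": -6, "tz": 15, "claw": 0.3},
    {"wx": 0, "wy": 0, "wz": -0.015, "tx": 0.5, "ty": -6, "tz": 32, "claw": 0.3},
    {"wx": 0, "wy": 0, "wz": -0.015, "tx": 0.5, "ty": -6, "tz": 44, "claw": 0.3},
    {"wx": 0, "wy": 0, "wz": -0.015, "tx": 0.5, "ty": -6, "tz": 51, "claw": 0.3},
    {"wx": 0, "wy": 0, "wz": -0.015, "tx": 0.5, "ty": -6, "tz": 51, "claw": 0.3},
    {"wx": 0, "wy": 0, "wz": -0.015, "tx": 0.5, "ty": -6, "tz": 51, "claw": 0},
    {"wx": 0, "wy": 0, "wz": -0.015, "tx": 0.5, "ty": -6, "tz": 51, "claw": -0.5},
    {"wx": 0, "wy": 0, "wz": -0.015, "tx": 0.5, "ty": -6, "tz": 51, "claw": -1},
    {"wx": 0, "wy": 0, "wz": -0.015, "tx": 0.5, "ty": -6, "tz": 51, "claw": -1},
    {"wx": 0, "wy": 0, "wz": -0.015, "tx": 0.5, "ty": -6, "tz": 51, "claw": -1},
  ],
)

```text
time_s: 18.45
position: [0.5356, -0.2689, 0.016]
tcp_rot: [[-0.996, -0.094, 0.001], [-0.094, 0.996, -0.001], [-0.001, -0.001, -1.0]]
contact_force: [-0.7, -0.4, 6.2]
gripper_width: 0.0285
```

Gripped (28.5 mm). Lifting and moving to hover over the psu tray's near bay.

Emit:
move_arm(
  deltas=[
    {"wx": 0, "wy": 0, "wz": 0, "tx": 0, "ty": 0, "tz": -5, "claw": -1},
    {"wx": 0, "wy": 0, "wz": 0, "tx": 0, "ty": 0, "tz": -25, "claw": -1},
    {"wx": 0, "wy": 0, "wz": 0, "tx": 0, "ty": 0, "tz": -50, "claw": -1},
    {"wx": 0, "wy": 0, "wz": 0.01, "tx": -3, "ty": 40, "tz": -60, "claw": -1},
    {"wx": 0, "wy": 0, "wz": 0.02, "tx": -6, "ty": 85, "tz": -60, "claw": -1},
    {"wx": 0, "wy": 0, "wz": 0.03, "tx": -9, "ty": 130, "tz": -60, "claw": -1},
    {"wx": 0, "wy": 0, "wz": 0.031, "tx": -12, "ty": 165, "tz": -55, "claw": -1},
    {"wx": 0, "wy": 0, "wz": 0.031, "tx": -12.4, "ty": 174, "tz": -40, "claw": -1},
    {"wx": 0, "wy": 0, "wz": 0.031, "tx": -12.4, "ty": 174, "tz": -25, "claw": -1},
    {"wx": 0, "wy": 0, "wz": 0.031, "tx": -12.4, "ty": 174, "tz": -25, "claw": -1},
    {"wx": 0, "wy": 0, "wz": 0.031, "tx": -12.4, "ty": 174, "tz": -25, "claw": -1},
  ],
)

```text
time_s: 19.82
position: [0.5312, -0.0952, 0.0403]
tcp_rot: [[-0.998, -0.062, -0.0], [-0.062, 0.998, -0.0], [0.0, -0.0, -1.0]]
contact_force: [0.0, 1.3, -0.5]
gripper_width: 0.0289
```

Run:
```python
from h import *
a=camera('wrist');save(a,'w9.png',s=1)
```

```text
(no output)
```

View pics/w9.png

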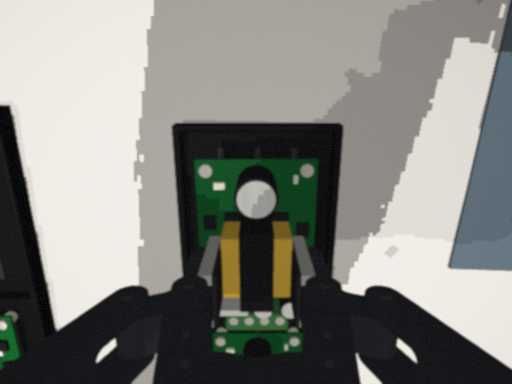

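The psu board (columns 194–320) is centred in the bay (174–342), level. Lowering.

Emit:
move_arm(
  deltas=[
    {"wx": 0, "wy": 0, "wz": 0, "tx": 0, "ty": 0, "tz": 10, "claw": -1},
    {"wx": 0, "wy": 0, "wz": 0, "tx": 0, "ty": 0, "tz": 18, "claw": -1},
    {"wx": 0, "wy": 0, "wz": 0, "tx": 0, "ty": 0, "tz": 22, "claw": -1},
    {"wx": 0, "wy": 0, "wz": 0, "tx": 0, "ty": 0, "tz": 23.5, "claw": -1},
    {"wx": 0, "wy": 0, "wz": 0, "tx": 0, "ty": 0, "tz": 24.5, "claw": -1},
    {"wx": 0, "wy": 0, "wz": 0, "tx": 0, "ty": 0, "tz": 24.5, "claw": -1},
  ],
)

```text
time_s: 20.62
position: [0.5313, -0.0943, 0.016]
tcp_rot: [[-0.998, -0.063, 0.0], [-0.063, 0.998, -0.0], [-0.0, -0.0, -1.0]]
contact_force: [-1.2, 0.2, 1.1]
gripper_width: 0.029
```

Emit:
move_arm(
  deltas=[
    {"wx": 0, "wy": 0, "wz": 0, "tx": 0, "ty": 0, "tz": 0.7, "claw": -1},
    {"wx": 0, "wy": 0, "wz": 0, "tx": 0, "ty": 0, "tz": 1.2, "claw": -1},
    {"wx": 0, "wy": 0, "wz": 0, "tx": 0, "ty": 0, "tz": 1.2, "claw": -1},
  ],
)

```text
time_s: 21.0
position: [0.5314, -0.0943, 0.0159]
tcp_rot: [[-0.998, -0.063, 0.001], [-0.063, 0.998, -0.0], [-0.001, -0.0, -1.0]]
contact_force: [-10.0, 1.4, 24.3]
gripper_width: 0.0292
```

Seated at 24 N. I'll release and return to the relay board on the mat.

Emit:
move_arm(
  deltas=[
    {"wx": 0, "wy": 0, "wz": 0, "tx": 0, "ty": 0, "tz": -1, "claw": -0.2},
    {"wx": 0, "wy": 0, "wz": 0, "tx": 0, "ty": 0, "tz": -1.5, "claw": 0.1},
    {"wx": 0, "wy": 0, "wz": 0, "tx": 0, "ty": 0, "tz": -2, "claw": 0.25},
    {"wx": 0, "wy": 0, "wz": 0, "tx": 0, "ty": 0, "tz": -2, "claw": 0.25},
    {"wx": 0, "wy": 0, "wz": 0, "tx": 0, "ty": 0, "tz": -30, "claw": 0.25},
    {"wx": 0, "wy": 0, "wz": 0, "tx": 0, "ty": 0, "tz": -70, "claw": 0.25},
    {"wx": 0, "wy": 0, "wz": 0.06, "tx": 12, "ty": 50, "tz": -80, "claw": 0.15},
    {"wx": 0, "wy": 0, "wz": 0.12, "tx": 25, "ty": 110, "tz": -80, "claw": 0.15},
    {"wx": 0, "wy": 0, "wz": 0.168, "tx": 38, "ty": 165, "tz": -75, "claw": 0.15},
    {"wx": 0, "wy": 0, "wz": 0.168, "tx": 40, "ty": 180, "tz": -55, "claw": 0.15},
    {"wx": 0, "wy": 0, "wz": 0.168, "tx": 40, "ty": 180, "tz": -30, "claw": 0.15},
    {"wx": 0, "wy": 0, "wz": 0.168, "tx": 40, "ty": 180, "tz": -30, "claw": 0.15},
  ],
)

```text
time_s: 22.5
position: [0.4786, 0.0828, 0.0434]
tcp_rot: [[-0.995, 0.104, -0.003], [0.104, 0.995, -0.001], [0.003, -0.001, -1.0]]
contact_force: [0.0, -0.6, -0.7]
gripper_width: 0.0489
```

Run:
```python
from h import *
a=camera('wrist');save(a,'w10.png',s=1)
for o in planar('relay_board',.0096)[:2]: print(o)
```

```text
{'p': 0.84, 'px': array([496.,  45.]), 'c': (397.4, 206.5), 'size': (37.5, 20.8), 'yaw': 6.46}
{'p': 0.69, 'px': array([259., 218.]), 'c': (482.0, 83.4), 'size': (98.4, 50.8), 'yaw': -6.37}
```

View pics/w10.png

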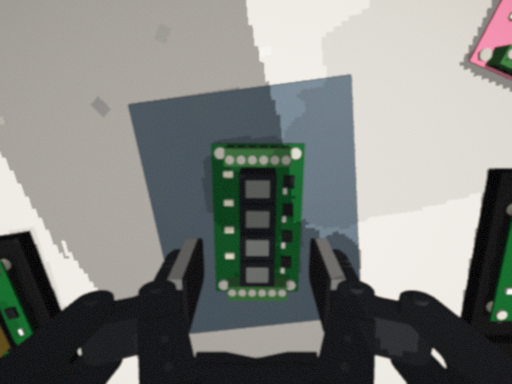

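The relay board stands flat on the mat, aligned between the fingers (row at column 257, finger mid at 258). Descend, close, lift.

Emit:
move_arm(
  squeeze=45,
  deltas=[
    {"wx": 0, "wy": 0, "wz": 0, "tx": -1, "ty": 0, "tz": 12, "claw": 0.1},
    {"wx": 0, "wy": 0, "wz": 0, "tx": -1, "ty": 0, "tz": 23, "claw": 0.1},
    {"wx": 0, "wy": 0, "wz": 0, "tx": -1, "ty": 0, "tz": 29, "claw": 0.1},
    {"wx": 0, "wy": 0, "wz": 0, "tx": -1, "ty": 0, "tz": 29, "claw": -0.3},
    {"wx": 0, "wy": 0, "wz": 0, "tx": -1, "ty": 0, "tz": 29, "claw": -0.7},
    {"wx": 0, "wy": 0, "wz": 0, "tx": -1, "ty": 0, "tz": 29, "claw": -1},
    {"wx": 0, "wy": 0, "wz": 0, "tx": -1, "ty": 0, "tz": 29, "claw": -1},
    {"wx": 0, "wy": 0, "wz": 0, "tx": -1, "ty": 0, "tz": 29, "claw": -1},
    {"wx": 0, "wy": 0, "wz": 0, "tx": -1, "ty": 0, "tz": 24, "claw": -1},
    {"wx": 0, "wy": 0, "wz": 0, "tx": -1, "ty": 0, "tz": 5, "claw": -1},
    {"wx": 0, "wy": 0, "wz": 0, "tx": -1, "ty": 0, "tz": -25, "claw": -1},
    {"wx": 0, "wy": 0, "wz": 0, "tx": -1, "ty": 0, "tz": -60, "claw": -1},
    {"wx": 0, "wy": 0, "wz": 0, "tx": -1, "ty": 0, "tz": -60, "claw": -1},
    {"wx": 0, "wy": 0, "wz": 0, "tx": -1, "ty": 0, "tz": -60, "claw": -1},
  ],
)

```text
time_s: 24.35
position: [0.4806, 0.0827, 0.1042]
tcp_rot: [[-0.995, 0.105, -0.0], [0.105, 0.995, -0.0], [0.0, -0.0, -1.0]]
contact_force: [0.3, -0.5, -1.2]
gripper_width: 0.0175
```

Emit:
move_arm(
  deltas=[
    {"wx": 0, "wy": 0, "wz": -0.02, "tx": -8, "ty": -30, "tz": 0, "claw": -1},
    {"wx": 0, "wy": 0, "wz": -0.04, "tx": -20, "ty": -75, "tz": 0, "claw": -1},
    {"wx": 0, "wy": 0, "wz": -0.07, "tx": -32, "ty": -125, "tz": 0, "claw": -1},
    {"wx": 0, "wy": 0, "wz": -0.09, "tx": -45, "ty": -175, "tz": 0, "claw": -1},
    {"wx": 0, "wy": 0, "wz": -0.12, "tx": -57, "ty": -225, "tz": 0, "claw": -1},
    {"wx": 0, "wy": 0, "wz": -0.14, "tx": -70, "ty": -275, "tz": 0, "claw": -1},
    {"wx": 0, "wy": 0, "wz": -0.16, "tx": -81, "ty": -318, "tz": 0, "claw": -1},
    {"wx": 0, "wy": 0, "wz": -0.166, "tx": -88, "ty": -345, "tz": 0, "claw": -1},
    {"wx": 0, "wy": 0, "wz": -0.166, "tx": -88, "ty": -345, "tz": 20, "claw": -1},
    {"wx": 0, "wy": 0, "wz": -0.166, "tx": -88, "ty": -345, "tz": 42, "claw": -1},
    {"wx": 0, "wy": 0, "wz": -0.166, "tx": -88, "ty": -345, "tz": 62, "claw": -1},
    {"wx": 0, "wy": 0, "wz": -0.166, "tx": -88, "ty": -345, "tz": 62, "claw": -1},
    {"wx": 0, "wy": 0, "wz": -0.166, "tx": -88, "ty": -345, "tz": 62, "claw": -1},
  ],
)

```text
time_s: 25.98
position: [0.5323, -0.2695, 0.0428]
tcp_rot: [[-0.998, -0.061, -0.0], [-0.061, 0.998, 0.0], [0.0, 0.0, -1.0]]
contact_force: [0.2, -1.0, -0.8]
gripper_width: 0.0175
```

Run:
```python
from h import *
a=camera('wrist');save(a,'w11.png',s=1)
```

```text
(no output)
```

View pics/w11.png

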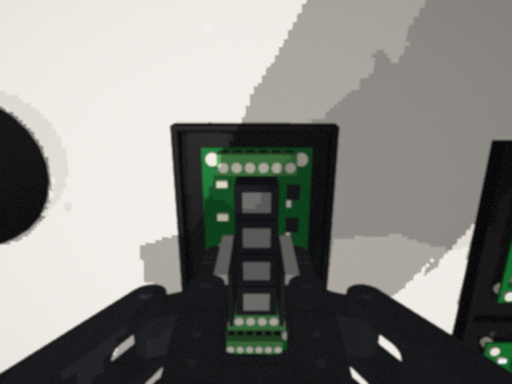

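The relay board (202–313) is centred in the bay (172–338). Lowering.

Emit:
move_arm(
  deltas=[
    {"wx": 0, "wy": 0, "wz": 0, "tx": 0, "ty": -0.5, "tz": 10, "claw": -1},
    {"wx": 0, "wy": 0, "wz": 0, "tx": 0, "ty": -0.5, "tz": 18, "claw": -1},
    {"wx": 0, "wy": 0, "wz": 0, "tx": 0, "ty": -0.5, "tz": 23, "claw": -1},
    {"wx": 0, "wy": 0, "wz": 0, "tx": 0, "ty": -0.5, "tz": 25, "claw": -1},
    {"wx": 0, "wy": 0, "wz": 0, "tx": 0, "ty": -0.5, "tz": 26, "claw": -1},
    {"wx": 0, "wy": 0, "wz": 0, "tx": 0, "ty": -0.5, "tz": 26.5, "claw": -1},
    {"wx": 0, "wy": 0, "wz": 0, "tx": 0, "ty": -0.5, "tz": 26.5, "claw": -1},
  ],
)

```text
time_s: 26.9
position: [0.5323, -0.2701, 0.0168]
tcp_rot: [[-0.998, -0.061, 0.0], [-0.061, 0.998, -0.0], [-0.0, -0.0, -1.0]]
contact_force: [-4.7, 3.1, 8.9]
gripper_width: 0.0182
```

Contact at 8.9 N. I'll release, rise and back off to the middle for a final look.

Emit:
move_arm(
  deltas=[
    {"wx": 0, "wy": 0, "wz": 0, "tx": 0, "ty": 0, "tz": 0.5, "claw": -1},
    {"wx": 0, "wy": 0, "wz": 0, "tx": 0, "ty": 0, "tz": 0, "claw": -0.4},
    {"wx": 0, "wy": 0, "wz": 0, "tx": 0, "ty": 0, "tz": -1, "claw": 0},
    {"wx": 0, "wy": 0, "wz": 0, "tx": 0, "ty": 0, "tz": -1.5, "claw": 0.15},
    {"wx": 0, "wy": 0, "wz": 0, "tx": 0, "ty": 0, "tz": -1.5, "claw": 0.15},
    {"wx": 0, "wy": 0, "wz": 0, "tx": 0, "ty": 0, "tz": -30, "claw": 0.15},
    {"wx": 0, "wy": 0, "wz": 0, "tx": 0, "ty": 0, "tz": -80, "claw": 0.5},
    {"wx": 0, "wy": 0, "wz": 0, "tx": 20, "ty": 30, "tz": -130, "claw": 1},
    {"wx": 0, "wy": 0, "wz": 0, "tx": 40, "ty": 80, "tz": -180, "claw": 1},
    {"wx": 0, "wy": 0, "wz": 0, "tx": 60, "ty": 110, "tz": -210, "claw": 1},
    {"wx": 0, "wy": 0, "wz": 0, "tx": 60, "ty": 110, "tz": -210, "claw": 1},
    {"wx": 0, "wy": 0, "wz": 0, "tx": 60, "ty": 110, "tz": -210, "claw": 1},
  ],
)

```text
time_s: 28.4
position: [0.4659, -0.1641, 0.2258]
tcp_rot: [[-0.998, -0.061, 0.0], [-0.061, 0.998, -0.0], [-0.0, -0.0, -1.0]]
contact_force: [0.3, -0.5, -0.4]
gripper_width: 0.0855
```

Run:
```python
from h import *
w=camera('wrist');
for t in ('relay_board','psu_board'):
    for o in planar(t,.0106)[:2]: print(t,o)
s=camera('scene')
s=cv2.resize(s[120:330,120:440],None,fx=1.8,fy=1.8,interpolation=cv2.INTER_CUBIC)
w=cv2.resize(w,(s.shape[1]*3//4,s.shape[1]*9//16))[:220]
o=np.zeros((s.shape[0]+220,s.shape[1],3),np.uint8);o[:s.shape[0]]=s;o[s.shape[0]:,:w.shape[1]]=w
save(o,'f.png')
for t in ('amp_board','solder_reel','tip_cleaner','flux_bottle'):
    for d in nets.spot_point('scene',t)[:1]: print(t,d['p'],np.round(d['position']),ray('scene',d['position'],.003))
```

```text
relay_board {'p': 0.58, 'px': array([160., 209.]), 'c': (530.2, -269.3), 'size': (93.2, 51.0), 'yaw': 3.41}
psu_board {'p': 0.62, 'px': array([313., 214.]), 'c': (530.9, -94.6), 'size': (88.6, 57.2), 'yaw': 3.42}
amp_board 0.73 [330. 251.] [[0.52679195 0.26125319 0.003     ]]
tip_cleaner 0.62 [181. 126.] [[ 0.52760865 -0.41855488  0.003     ]]
flux_bottle 0.57 [210. 257.] [[0.77050391 0.06243134 0.003     ]]
```

View pics/f.png

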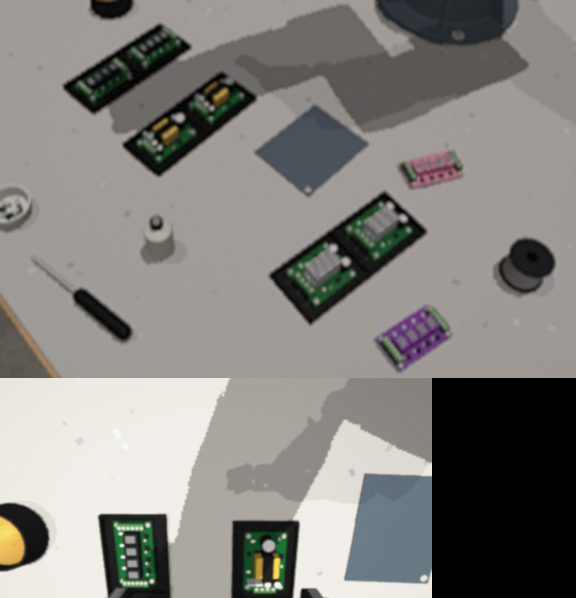

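All three pairs match, the boards lie flat, the mat is empty and the bystanders stand where they were. Handing in.

```bash
python3 -c "
from h import *
print(order.hand_in())"
```

```text
the job is handed in; nothing more can be done
None
```

All three boards are now in the near bays of their own trays, and the job is handed in after about 29 s of the 106 s allowed. I set the relay board aside on the mat, moved the amp board to the amp tray and the psu board to the psu tray. The relay board then went from the mat to the relay tray. Each board was lowered until the wrist felt the floor (9–27 N) before the gripper opened.

**Final checks:**
- **Psu and relay boards:** the last wrist view measured both within about 3 mm of their bay centres, turned about 3.4° like their trays.
- **Amp board:** I checked this in the scene picture only, where it lies flat in its bay next to the fixed heatsink board. It was also centred in the wrist view just before I lowered it.
- **Mat and bystanders:** the mat is empty. The reel, tip cleaner and bottle stand upright where they were. In the last check the network found the tip cleaner and bottle, with shifts of about 15 mm and 8 mm that I put down to network noise. It did not find the reel, so I judged that one by eye.
- **Disagreement:** the first wide wrist view put the right-hand trays and boards 3–5 mm off in y. I corrected this from close views before gripping.

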